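# Clamp the mosaic board and mix the glue

### The arm

A 6-joint arm with a two-finger parallel gripper is mounted at the origin on the work surface. World frame = base frame: x ahead of the robot, y to its left, z up, the work surface at z = 0. Lengths are in m, angles in degrees, forces in N, time in s.
With the tool pointing down it reaches from about 0.3 to 0.75 m from the base axis. Payload 8.5 kg.
Tool frame: the origin (TCP) lies at the very end of the fingers, on their centre line; the grasp point (between the pads) lies 19 mm behind it; z points along the fingers, y is the line along which they close (so a half turn about z gives the same grasp; the last joint's range is limited). The gripper opens to 88 mm and grips with 3 to 60 N. Pads are 18 mm wide; open, the fingers measure 123 mm over their backs; the gripper's body (75 mm by 187 mm) begins 45 mm behind the grasp point.
Start: joints at [-76.106, 21.807, 74.336, -0, 83.858, -12.336], TCP at [0.243, -0.493, 0.239] pointing down, gripper open.
Joint ranges: [-178.18, 178.18], [-50.72, 133.34], [12.68, 142.11], [-81.47, 261.47], [9.98, 163.14], [-165.26, 165.26]. Speed limits (degrees/s): [136.94, 136.94, 180, 180, 180, 180].

### API

Orientations are given as a 3x3 rotation matrix whose columns are the frame's x, y, z axes.
In Python, from rig import manip, kinematics, imaging, sign_off gives the robot as it stands. Calls block until the motion is done:
- manip.movep(position, orientation): joint-space move of the TCP to a pose.
- manip.move_straight(position, ori=None, feed=0.15): straight line of the TCP; ori=None keeps the orientation; feed is the mean speed in m/s.
- manip.movej(angles): joint-space move.
- manip.set_gripper(opening, force=None): finger opening in m; force is the grip in N (None keeps the last); returns when the fingers have stopped.
- manip.wait(seconds).
- kinematics.inverse_kinematics(position, orientation): joint angles nearest the present ones, or None.
- manip.read_state(): the state.
- imaging.camera(name): name is "scene" or "top"; returns (picture, depth): 420x560x3 uint8, red, green, blue; 420x560 float32, m along the optical axis (not along the pixel's ray), 0 where there is no reading.
- imaging.camera_model(name): a dict with "mtx" (3x3 intrinsics, pixels), "cam_to_world" (4x4, takes a point from camera to world coordinates). Camera axes: x right, y down, z forward; pixel columns grow to the right and rows downward; lengths in m; the calibration is good to about 2 mm. A picture is of the moment at which its call begins. camera_model takes no time and is no camera call.
A pose or a line that the arm cannot do raises manip.Unreachable and nothing moves.
- sign_off(): hands the job in; it is judged then, once.
Trained networks look in the newest picture that a camera, given by its name, has taken for a name from the list of things; names that differ only in an ending like _2 or _b are one class to them, and where a whole thing is asked for, a point or a joint stands for the part that bears it (a point fixed in the world has none). Each returns a list of dicts, best first, with "p" (0 to 1); they miss things now and then, are a little off and sometimes report something else, mostly with a low value. They report only what shows in the picture. A call takes as long as a camera call. They do not tell look-alikes from the thing itself.
- imaging.spot_in(camera, name): "position" ([row, column] in pixels, amid what is visible of it).
- imaging.silhouettes(camera, name): "pixels" (420x560 bool, what is visible of it) and "position" ([row, column] in pixels, amid what is visible of it).
- imaging.mark_of(camera, name): "position" ([row, column] in pixels: a listed point, or the origin of a listed thing).
The state is a dict: "time_s": time; "joints": joint angles; "dq": joint speeds; "joint_torque": joint torques, N m; "tcp_pos": TCP position; "tcp_rot": TCP orientation; "force": force on the tool from outside, world axes, zero at the start; "torque": the same for the moment, N m; "opening": finger opening in m; "gripper_force": force on a finger pad.
Only numpy, scipy, OpenCV 4.12 (cv2) and the standard library are available. Lean on these libraries where they do the work, as an engineer would, in place of code of your own. Each camera call takes 0.05 s, during which the arm holds its last target. There are 200 camera calls.

### The job

Get the mosaic ready for gluing. First lock the board down: push the red handle of the hold-down clamp back and down past its over-centre point until it stays locked with its rubber foot pressing on the board. Then take the glue bottle from under the bench shelf, turn it upside down so that its cap points at least 45 degrees below level, keep it so for a full second to mix the settled glue, turn it upright again and stand it gently in the green saucer; let go of everything and leave the board, tubs and nippers where they are.

Things in the scene. Friction and masses are not known exactly. Their poses are not given: they have to be found in the camera images.
- jig: Wooden gluing jig, fixed: plywood base 12 mm thick, 365 x 190 mm. Origin on the table below the middle of the mosaic board; x points from the clamp handle to the board, roughly away from the robot; z up. The toggle clamp is bolted on its robot side along its centre line y = 0: steel frame up to 80 mm high, bar pivot at x = -143, z = 45 mm.
- panel: Mosaic board lying loose in the jig against two low stop strips: 200 x 165 x 12 mm with tesserae 3 mm high on it, 0.45 kg, and a bare margin on the clamp side. Origin at the centre of its underside, which lies 12 mm above the table.
- clamp_handle (a joint): Turn of the red clamp handle, rad: 0 open, handle standing up, leaning 14 degrees from vertical to the robot's side (jig -x), clamp bar raised over the board; grows as it is pushed on towards jig -x and down; 1.19 is dead centre, 1.27 the hard stop, handle almost level, where it stays locked. Needs 2 to 5 N on the grip, square to the handle; stays where it is left.
- handle_grip (a point): Point on the axis of the red handle, in the middle of its grip, 100 mm from the hinge. The grip is a round bar of 18 mm diameter from 50 to 134 mm from the hinge. Open, the point is 172 mm above the table; locked, about 80 mm.
- handle_hinge (a point): Hinge of the clamp handle: on the jig at x = -203, y = 0, z = 75 mm; it turns about the jig's y axis. The handle moves in the jig's x-z plane. Opened, the raised bar and foot stand 60 to 120 mm to the board side of the hinge, up to 125 mm high.
- clamp_pad: Round black rubber foot of 21 mm diameter under the end of the clamp bar, sprung; when the clamp is locked it presses on the bare margin of the mosaic board with about 10 N. The origin lies on the bar's pivot, not on the foot.
- shelf: Grey steel bench shelf, fixed. Origin on the table, x into the shelf (away from the robot), y left. Deck top at z = 12 mm, x = -55 to 145, 390 mm wide; three places at about x = 0, y = -105, 0, 105 mm. Top board 205 mm above the table, from x = 18 mm on, with tile sheets up to z = 250. Uprights at the four corners (y = +-175 to 195), front pair at x = 21 to 45 mm.
- bottle: Closed glue bottle at one of the three shelf places, half under the top board, so the gripper must come in tilted from the robot's side: round white body 60 mm across, 92 mm high, blue and yellow band, shoulder, orange cap 33 mm across; 138 mm high in all, 0.25 to 0.47 kg. Origin at the centre of its foot; z along its axis to the cap.
- bottle_mid (a point): Point on the bottle's axis 62 mm above its foot, near its centre of mass: a good height to grip.
- saucer: Round green saucer, fixed, open above: 126 mm across the rim, rim 12 mm high, inner floor 108 mm across and 4 mm above the table. Origin under its centre, on the table.
- tub_aqua: Light blue tub with a white lid, 66 mm across, 65 mm high, on the shelf deck. Bystander. Origin at the centre of its foot.
- tub_violet: Violet tub with a white lid, 66 mm across, 65 mm high, on the shelf deck. Bystander. Origin at the centre of its foot.
- nippers: Tile nippers with red handles lying on the table on the robot's side of the saucer, 190 mm long along their x, 16 mm high. Bystander. Origin on the table near their middle.
There are look-alikes about, which are no part of the job. Of the things like the saucer, leave any that is grey; of the rest the smaller one is meant. What is shaped like the bottle but brown is not meant.

How it is judged (in metres and radians):
On the way, in this order (a step that is already met when the one before it is completed fails the run):
1. the clamp is locked past its over-centre point, its foot pressing on the board (value of joint clamp_handle above 1.215 rad and contact force between clamp_pad and panel above 4 N), for 0.2 s.
2. the bottle, held by the fingers clear of the shelf, is turned over with its cap at least 40 degrees below level for 0.8 s (angle between bottle's own z axis and vertical above 2.27 rad and contact force between the fingers and bottle above 1 N and height (world z) of bottle_mid above 0.12 m), for 0.8 s.
3. the bottle stands upright in the saucer (angle between bottle's own z axis and vertical below 0.08 rad and horizontal distance between bottle and saucer below 0.028 m and height (world z) of bottle between 0.002 and 0.008 m), for 0.2 s.
At the end, for the whole second after the job is handed in: The handle is past dead centre (over 1.215 rad), the foot presses on the board with over 4 N, the board is within 6 mm of its place; the bottle stands still and upright (4.5 degrees) on the saucer's floor inside its rim; bystanders within 30 mm of their places (all of step 1 and all of step 3 and x of panel in the frame of jig between -0.006 and 0.006 m and y of panel in the frame of jig between -0.006 and 0.006 m and linear speed of bottle below 0.02 m/s and distance of each of tub_aqua, tub_violet, nippers from where it was at the start of the episode below 0.03 m); the robot touches nothing.
It fails at once if a bystander (tub or nippers) is moved by more than 30 mm or a tub is tipped over (distance of any of tub_aqua, tub_violet, nippers from where it was at the start of the episode above 0.03 m or angle between any of tub_aqua, tub_violet's own z axis and vertical above 0.5 rad).
It fails at once if the mosaic board is shoved or lifted by more than 10 mm (distance of panel from where it was at the start of the episode above 0.01 m).
It fails at once if the bottle is dropped or thrown into the saucer (faster than 0.45 m/s just above it) (horizontal distance between bottle and saucer below 0.07 m and height (world z) of bottle below 0.03 m and linear speed of bottle above 0.45 m/s).
It also fails if it takes over 72 s, if anything falls off the work surface, if the arm or the gripper's body presses on something with over 40 N, if the wrist force passes 120 N, or if a joint passes its speed limit or range.

## Working session

There is one attempt and no reset: what is moved stays moved. The work goes in short steps, each a Python script; the robot and the scene stay as the last script left them, time stands still between calls to the robot, and variables do not carry over. Pictures are saved under pics/ and viewed, at most 10 in all, crops included, and the job is handed in when it is done.

```bash
ls; mkdir -p pics; cat > h.py <<'E'
import numpy as np, cv2
from rig import manip, kinematics, imaging, sign_off
def save(cam,name):
    p,d=imaging.camera(cam); cv2.imwrite(f'pics/{name}.png',p[:,:,::-1]); np.save(f'pics/{cam}_d.npy',d); return p,d
def world(cam,d,r,c):
    m=imaging.camera_model(cam); K=m['mtx'];T=m['cam_to_world']
    r=np.asarray(r,float);c=np.asarray(c,float)
    z=d[r.astype(int),c.astype(int)]
    P=np.stack([(c-K[0,2])/K[0,0]*z,(r-K[1,2])/K[1,1]*z,z],-1)
    return P@T[:3,:3].T+T[:3,3]
def ray(cam,rc):
    m=imaging.camera_model(cam); K=np.array(m['mtx']);T=np.array(m['cam_to_world'])
    v=T[:3,:3]@np.linalg.inv(K)@[rc[1],rc[0],1]; return T[:3,3],v/np.linalg.norm(v)
def tri(a,b):
    (o,u),(p,v)=a,b
    s=np.linalg.lstsq(np.stack([u,-v],1),p-o,rcond=None)[0]
    A,B=o+s[0]*u,p+s[1]*v
    return (A+B)/2,np.linalg.norm(A-B)
E
python3 - <<'E'
from h import *
np.set_printoptions(precision=4,suppress=True)
names='jig panel clamp_handle handle_grip handle_hinge clamp_pad shelf bottle bottle_mid saucer tub_aqua tub_violet nippers'.split()
D={}
for cam in('scene','top'):
    D[cam]=save(cam,cam+'1')[1]
    print(cam,np.array(imaging.camera_model(cam)['cam_to_world']))
R={}
for n in names:
    for cam in('scene','top'):
        R[n,cam]=imaging.mark_of(cam,n)
        print(n,cam,[(np.round(x['position'],1),round(x['p'],2)) for x in R[n,cam]])
    for a in R[n,'scene'][:3]:
        for b in R[n,'top'][:3]:
            P,g=tri(ray('scene',a['position']),ray('top',b['position']))
            if g<.02: print('   ',P,round(g,4))
E
```

```text
pics
scene [[-0.8676 -0.4502  0.211   0.3538]
 [-0.4971  0.7928 -0.3525  0.3678]
 [-0.0085 -0.4107 -0.9117  0.9786]
 [ 0.      0.      0.      1.    ]]
top [[-0.0014 -0.9847  0.1743  0.3188]
 [-1.      0.0021  0.004   0.0333]
 [-0.0043 -0.1743 -0.9847  1.4099]
 [ 0.      0.      0.      1.    ]]
jig scene []
jig top []
panel scene [(array([111.9, 297.1]), 0.69)]
panel top [(array([163.7, 390.1]), 0.7), (array([206.2, 197. ]), 0.54), (array([198.4, 314.7]), 0.26)]
    [ 0.7098 -0.3098 -0.0303] 0.0051
    [0.452  0.1709 0.6858] 0.0083Traceback (most recent call last):
  File "<stdin>", line 11, in <module>
ValueError: it knows: bottle, bottle_mid, clamp_pad, handle_grip, handle_hinge, jig, nippers, panel, saucer, shelf, tub_aqua, tub_violet
```

```bash
python3 - <<'E'
from h import *
np.set_printoptions(precision=4,suppress=True)
names='panel handle_grip handle_hinge clamp_pad shelf bottle bottle_mid saucer tub_aqua tub_violet nippers'.split()
R={}
for n in names:
    for cam in('scene','top'):
        R[n,cam]=imaging.mark_of(cam,n)
        print(n,cam,[(np.round(x['position'],1),round(x['p'],2)) for x in R[n,cam]])
    for a in R[n,'scene'][:3]:
        for b in R[n,'top'][:3]:
            P,g=tri(ray('scene',a['position']),ray('top',b['position']))
            if g<.02: print('   ',P,round(g,4))
E
```

```text
panel scene [(array([111.9, 297.1]), 0.69)]
panel top [(array([163.7, 390.1]), 0.7), (array([206.2, 197. ]), 0.54), (array([198.4, 314.7]), 0.26)]
    [ 0.7098 -0.3098 -0.0303] 0.0051
    [0.452  0.1709 0.6858] 0.0083
handle_grip scene [(array([110.8, 381. ]), 0.69)]
handle_grip top [(array([231.1, 400.6]), 0.44)]
    [ 0.4711 -0.2857  0.1559] 0.0027
handle_hinge scene [(array([129.8, 367.8]), 0.7)]
handle_hinge top [(array([226. , 388.9]), 0.63), (array([208.8, 225.8]), 0.32)]
    [ 0.4897 -0.2701  0.088 ] 0.0116
clamp_pad scene []
clamp_pad top []
shelf scene [(array([319.1, 221.8]), 0.95)]
shelf top [(array([205.6, 195.4]), 0.77)]
    [0.5652 0.3003 0.0181] 0.007
bottle scene [(array([283.9, 249.3]), 0.96), (array([245.3, 166.9]), 0.77), (array([110.7, 296.7]), 0.46)]
bottle top [(array([138. , 229.8]), 0.94), (array([207.2, 225.1]), 0.79)]
    [0.5522 0.2062 0.0428] 0.0138
    [ 0.8072  0.2082 -0.0581] 0.0035
bottle_mid scene [(array([277.8, 246.5]), 0.88), (array([233.4, 161. ]), 0.68)]
bottle_mid top [(array([203.8, 227.9]), 0.88), (array([129. , 225.9]), 0.67), (array([163.9, 
[... 153 characters left out ...]
0.84), (array([191.1, 287.6]), 0.57)]
saucer top [(array([274. , 207.4]), 0.93), (array([286.5, 347.3]), 0.87), (array([200.5, 315.4]), 0.61), (array([227.6, 390.5]), 0.5)]
    [0.3434 0.1642 0.6021] 0.0011
    [ 0.3253 -0.1573  0.0072] 0.0008
    [0.3658 0.2562 0.033 ] 0.0084
    [ 0.5959 -0.0672 -0.0196] 0.0099
tub_aqua scene [(array([322.3, 220.8]), 0.78)]
tub_aqua top [(array([209. , 195.3]), 0.64)]
    [ 0.5631  0.3053 -0.0035] 0.0024
tub_violet scene [(array([363.5, 190.2]), 0.95)]
tub_violet top [(array([205.2, 160.5]), 0.95)]
    [ 0.5735  0.4126 -0.0008] 0.0001
nippers scene [(array([272.7, 331. ]), 0.93)]
nippers top [(array([259., 271.]), 0.9)]
    [ 0.4048  0.0712 -0.026 ] 0.0083
```

View pics/scene1.png

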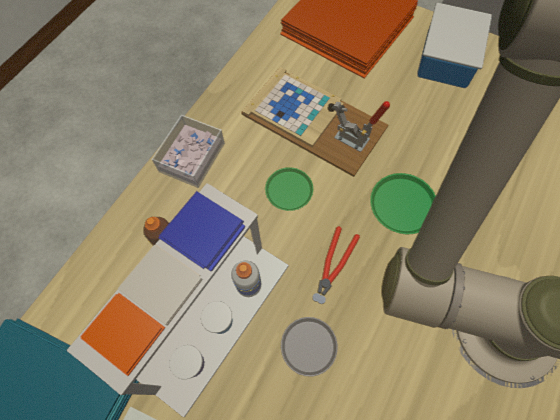

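View pics/top1.png

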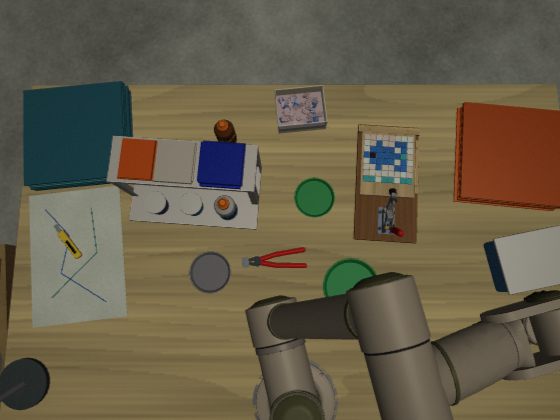

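The scene view shows the bottle at about (275,246), the smaller green saucer at (189,289), and the clamp's red handle at (112,381). In the top view these are at (205,226), (198,315) and (230,400). The brown bottle, the larger green saucer at (204,404) and the grey one are decoys.

```bash
cat > meas.py <<'E'
from h import *
from scipy.optimize import least_squares
np.set_printoptions(precision=4,suppress=True)
def circ(P):
    f=lambda q:np.hypot(P[:,0]-q[0],P[:,1]-q[1])-q[2]
    r=least_squares(f,[*P[:,:2].mean(0),.03],loss='soft_l1',f_scale=.002); return r.x
for cam in('scene','top'):
    im,d=imaging.camera(cam)
    rr,cc=np.mgrid[0:420,0:560]
    W=world(cam,d,rr,cc); ok=d>0
    hsv=cv2.cvtColor(im,cv2.COLOR_RGB2HSV); H,S,V=[hsv[...,i].astype(int) for i in range(3)]
    near=lambda x,y,r:ok&(np.hypot(W[...,0]-x,W[...,1]-y)<r)
    # saucer
    m=near(.587,-.04,.14)&(H>45)&(H<80)&(S>90)
    c=max(cv2.findContours(m.astype(np.uint8),0,1)[0],key=cv2.contourArea)[:,0]
    # outline projected on plane z = 12mm (rim)
    pts=[]
    for (x,y) in c:
        o,v=ray(cam,(y,x)); pts.append(o+v*((.010-o[2])/v[2]))
    print(cam,'saucer',circ(np.array(pts)),'z med/max',np.median(W[m][:,2]),np.percentile(W[m][:,2],98),m.sum())
    # bottle cap
    m=near(.56,.2,.06)&(H<16)&(S>120)&(W[...,2]>.1)
    P=W[m]; top=P[P[:,2]>np.percentile(P[:,2],90)-.006]
    print(' cap n',m.sum(),'z',np.percentile(P[:,2],[5,50,95]),'centre',(top[:,:2].min(0)+top[:,:2].max(0))/2,np.ptp(top[:,:2],axis=0))
    m=near(.56,.2,.06)&(W[...,2]>.03)
    print(' body',circ(W[m&(W[...,2]<.095)]),m.sum())
    # handle
    m=near(.48,-.28,.09)&((H<8)|(H>172))&(S>150)&(W[...,2]>.07)
    P=W[m]; q=P.mean(0); u,s,vt=np.linalg.svd(P-q); a=vt[0]*np.sign(vt[0][2])
    print(' handle n',m.sum(),'mean',q,'axis',a,'z',P[:,2].min(),P[:,2].max(),P[P[:,2].argmax()])
    for n in('panel','jig','shelf'):
        for s in imaging.silhouettes(cam,n)[:2]:
            mm=s['pixels']&ok; P=W[mm]
            if n!='shelf': P=P[(P[:,2]<.035)&(P[:,2]>.006)]
            else: P=P[(P[:,2]<.02)&(P[:,2]>.006)]
            if len(P)<50: continue
            r=cv2.minAreaRect((P[:,:2]*1000).astype(np.float32)); print(' ',n,round(s['p'],2),len(P),'rect',np.round(r[0],1),np.round(r[1],1),round(r[2],2),'z',np.median(P[:,2]))
    # small tubs
    for x,y in((.563,.305),(.573,.412)):
        P=W[near(x,y,.05)&(W[...,2]>.06)&(W[...,2]<.09)]
        if len(P)>20:print(' tub',(P.min(0)+P.max(0))/2,np.ptp(P,axis=0))
E
python3 meas.py
```

```text
scene saucer [ 0.5952 -0.0629  0.0605] z med/max 0.005253114791638203 0.014284436172759415 1602
 cap n 166 z [0.1355 0.1414 0.1508] centre [0.5515 0.204 ] [0.0198 0.0209]
 body [0.5531 0.2025 0.0301] 2283
 handle n 141 mean [ 0.4683 -0.2674  0.1739] axis [-0.2471 -0.0364  0.9683] z 0.12278519362724272 0.2073170321656349 [ 0.4616 -0.27    0.2073]
  panel 0.57 3606 rect [ 696.7 -286.9] [172.  207.3] 85.63 z 0.026858395166737492
  jig 0.82 3377 rect [ 642.1 -284.6] [194.  365.2] 86.03 z 0.01332665064360683
  shelf 0.63 7726 rect [576.6 319.3] [417.4 133.5] 85.8 z 0.012463923512517516
 tub [0.5632 0.3053 0.0753] [0.0644 0.0651 0.0133]
 tub [0.5678 0.4105 0.0759] [0.0656 0.0648 0.0132]
top saucer [ 0.5967 -0.0619  0.0609] z med/max 0.006196335170279843 0.016012149489772236 1263
 cap n 112 z [0.1343 0.1424 0.1531] centre [0.5553 0.1999] [0.0176 0.0276]
 body [0.5548 0.2019 0.0301] 1112
 handle n 81 mean [ 0.4694 -0.2701  0.1796] axis [-0.2752 -0.0505  0.9601] z 0.12296924605805337 0.20723390621561122 [ 0.4611 -0.2735  0.2072]
  panel 0.92 3410 rect [ 698.6 -291.4] [174.6 206. ] 85.77 z 0.026980444373373658
  jig 0.82 3284 rect [ 643.8 -286. ] [191.2 367.4] 86.08 z 0.014093973643640845
  shelf 0.7 3206 rect [573.5 326.5] [192.7 472.4] 6.43 z 0.013000009100604726
 tub [0.5646 0.3042 0.0731] [0.0635 0.0628 0.0245]
 tub [0.5696 0.41   0.073 ] [0.0664 0.0641 0.0253]
```

```bash
cat >> h.py <<'E'
np.set_printoptions(precision=4,suppress=True)
th=np.deg2rad(-4.15)
ex=np.array([np.cos(th),np.sin(th),0]); ey=np.array([-np.sin(th),np.cos(th),0]); ez=np.array([0,0,1.])
JO=np.array([.6975,-.2893,0])
def rot(z,y):
    z=z/np.linalg.norm(z); y=y-z*(y@z); y/=np.linalg.norm(y); return np.stack([np.cross(y,z),y,z],1)
hinge=JO-.203*ex+.075*ez
def grip(q,r=.1):
    a=np.deg2rad(14)+q; return hinge+r*(-np.sin(a)*ex+np.cos(a)*ez)
IK=kinematics.inverse_kinematics
E
python3 - <<'E'
from h import *
print(manip.read_state()['time_s'])
for s in(1,-1):
    R=rot(-ez,s*ey)
    for q in(0,.6,1.29):
        print('clamp',s,q,grip(q),IK(grip(q)-.019*ez,R))
B=np.array([.554,.202,.074]); S=np.array([.596,-.0625,.066])
for tilt in(15,20,25):
  t=np.deg2rad(tilt)
  for az in (-4,10):
    h=np.array([np.cos(np.deg2rad(az)),np.sin(np.deg2rad(az)),0]); z=h*np.cos(t)-ez*np.sin(t); y=np.cross(ez,h)
    for s in(1,-1):
        R=rot(z,s*y)
        for n,P in(('grasp',B),('back',B-.14*h+.02*ez),('up',B-.14*h+.25*ez),('place',S)):
            q=IK(P+.019*z,R); print(tilt,az,s,n,None if q is None else np.round(q,1))
E
```

```text
1.8
clamp 1 0 [ 0.4709 -0.2729  0.172 ] [ -42.5576   25.6901   83.196    -0.       71.1138 -128.4076]
clamp 1 0.6 [ 0.4205 -0.2692  0.1414] [ -46.2405   23.8675   92.6473   -0.       63.4853 -132.0905]
clamp 1 1.29 [ 0.3954 -0.2674  0.0786] [ -48.3218   27.5761  100.2431   -0.       52.1808 -134.1718]
clamp -1 0 [ 0.4709 -0.2729  0.172 ] [-42.5576  25.6901  83.196   -0.      71.1138  51.5924]
clamp -1 0.6 [ 0.4205 -0.2692  0.1414] [-46.2405  23.8675  92.6473  -0.      63.4853  47.9095]
clamp -1 1.29 [ 0.3954 -0.2674  0.0786] [-48.3218  27.5761 100.2431  -0.      52.1808  45.8282]
15 -4 1 grasp [ 16.   46.6 118.9 202.2  61.4  84.4]
15 -4 1 back [ 26.6  46.4 135.7 210.3  76.8  91.1]
15 -4 1 up [ 26.6   4.3 119.8 242.9  33.5  40.2]
15 -4 1 place [-25.4  48.1 122.2 157.3  66.   93.9]
15 -4 -1 grasp [ 16.   46.6 118.9 202.2  61.4 -95.6]
15 -4 -1 back [ 26.6  46.4 135.7 210.3  76.8 -88.9]
15 -4 -1 up [  26.6    4.3  119.8  242.9   33.5 -139.8]
15 -4 -1 place [-25.4  48.1 122.2 157.3  66.  -86.1]
15 10 1 grasp [  7.6  46.9 122.9 177.5  64.8  90.5]
15 10 1 back None
15 10 1 up [  6.   -2.3 1
[... 946 characters left out ...]
.2  10.2 -70.8]
20 10 -1 place [-32.   44.9 119.  132.5  58.5 -77.5]
25 -4 1 grasp [ 15.4  41.  116.7 205.4  44.3  79.7]
25 -4 1 back [ 25.2  37.9 133.2 211.7  57.3  84.9]
25 -4 1 up None
25 -4 1 place [-24.6  42.  119.7 154.7  48.1  98.5]
25 -4 -1 grasp [  15.4   41.   116.7  205.4   44.3 -100.3]
25 -4 -1 back [ 25.2  37.9 133.2 211.7  57.3 -95.1]
25 -4 -1 up None
25 -4 -1 place [-24.6  42.  119.7 154.7  48.1 -81.5]
25 10 1 grasp [  7.7  40.8 120.3 177.1  46.1  91. ]
25 10 1 back None
25 10 1 up None
25 10 1 place [-31.2  42.1 117.7 129.6  50.8 107. ]
25 10 -1 grasp [  7.7  40.8 120.3 177.1  46.1 -89. ]
25 10 -1 back None
25 10 -1 up None
25 10 -1 place [-31.2  42.1 117.7 129.6  50.8 -73. ]
```

```bash
python3 - <<'E'
from h import *
R=rot(-ez,-ey)
st=manip.read_state(); p=np.array(st['tcp_pos'])
manip.move_straight(p+[0,0,.10],feed=.2)
g=grip(0)-.019*ez
manip.movep(g+.15*ez,R)
manip.set_gripper(.07)
manip.move_straight(g,feed=.12)
print(manip.read_state()['force'])
manip.set_gripper(.0,force=12)
st=manip.read_state(); print(st['time_s'],st['opening'],st['gripper_force'],st['force'])
if .012<st['opening']<.025:
    for q in np.r_[np.arange(.1,1.2,.1),1.2,1.24,1.27,1.29]:
        manip.move_straight(grip(q)-.019*ez,feed=.08)
        st=manip.read_state(); print(round(q,2),np.array(st['force']),st['opening'])
        if np.linalg.norm(st['force'])>45: break
    print(st['time_s'],st['tcp_pos'])
save('scene','scene2'); save('top','top2')
E
python3 - <<'E'
import cv2
a=cv2.imread('pics/scene2.png')[50:200,240:460]
cv2.imwrite('pics/c2.png',cv2.resize(a,None,fx=3,fy=3))
E
```

```text
[ 0.3257 -0.3241  0.027 ]
6.3583 0.017627303919466503 12.012411248870194 [-1.8009 -6.3238 -2.4011]
0.1 [-1.8588 -6.8565 -1.4442] 0.017247754858138155
0.2 [-0.9319 -7.7802 -1.3573] 0.017585788850645552
0.3 [-1.6704 -8.568  -1.9918] 0.0174542040858949
0.4 [-1.5049 -7.2188 -2.1087] 0.017576513120242953
0.5 [-0.1165 -8.6149 -2.6191] 0.017371832104343787
0.6 [-1.0041 -9.8133 -3.3829] 0.01760680558626737
0.7 [ 0.5148 -9.3561 -2.5511] 0.01778715224836364
0.8 [ 1.7402 -9.0669 -2.6035] 0.017568201488763476
0.9 [ 2.056  -9.0699 -3.7797] 0.01782177009953961
1.0 [ 1.6173 -8.8142 -1.3355] 0.017265217820905166
1.1 [ 2.4158 -7.4423 -1.8629] 0.017803652678248464
1.2 [ 3.0625 -8.9763 -3.6875] 0.017587788745163743
1.24 [ 2.3497 -8.353   0.6045] 0.01738773432646312
1.27 [ 1.5201 -6.5315  7.1224] 0.017459522272317837
1.29 [ 0.0477 -5.9846  8.7634] 0.01723629852594029
10.4083 [ 0.3965 -0.2695  0.061 ]
```

View pics/c2.png

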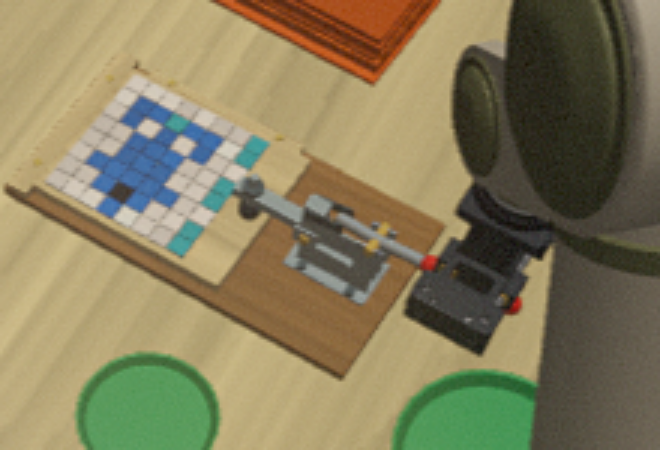

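The picture shows the bar lowered with its foot on the board margin (crop 250,190), and the handle nearly level in the gripper. I'll press a little further to make sure it's on the hard stop, then release.

```bash
python3 - <<'E'
from h import *
for q in(1.31,1.33,1.36):
    manip.move_straight(grip(q)-.019*ez,feed=.05); st=manip.read_state(); print(q,st['force'],st['tcp_pos'])
    if st['force'][2]>25: break
manip.set_gripper(.06); print(manip.read_state()['force'])
p=np.array(manip.read_state()['tcp_pos'])
manip.move_straight(p+[0,0,.2],feed=.2)
print(manip.read_state()['time_s'])
im,d=save('scene','scene3')
rr,cc=np.mgrid[0:420,0:560]; W=world('scene',d,rr,cc)
hsv=cv2.cvtColor(im,cv2.COLOR_RGB2HSV).astype(int)
m=(np.hypot(W[...,0]-.4,W[...,1]+.27)<.1)&((hsv[...,0]<8)|(hsv[...,0]>172))&(hsv[...,1]>150)&(W[...,2]>.04)
P=W[m]; t=(P-hinge)@ex; k=np.polyfit(t,P[:,2],1); print(len(P),t.min(),t.max(),P[:,2].mean(),'angle from vertical',90-np.degrees(np.arctan(-k[0])),'rad',np.pi/2-np.deg2rad(14)-np.arctan(-k[0]))
E
```

```text
1.31 [ 1.0434 -5.5997  8.7779] [ 0.3964 -0.2695  0.0589]
1.33 [ 1.114  -6.8895  8.6029] [ 0.3964 -0.2695  0.0569]
1.36 [ 0.4276 -7.1713  7.629 ] [ 0.3964 -0.2695  0.0537]
[-0.441  -0.1572  0.0403]
13.2
225 -0.13481746579904477 -0.047844724191714025 0.09503641465714509 angle from vertical 84.1993348198916 rad 1.225209525317009
```

The 8 N resistance points to the hard stop, but the fingers slipped there. I'll press straight down with the closed fingertips to confirm it.

```bash
python3 - <<'E'
from h import *
manip.set_gripper(0,force=20)
p=grip(1.27); 
manip.move_straight(p+.04*ez,feed=.25)
f0=np.array(manip.read_state()['force'])
for h in np.arange(.014,-.012,-.002):
    manip.move_straight(p+h*ez,feed=.05); st=manip.read_state(); f=np.array(st['force'])-f0; print(round(h,4),st['tcp_pos'][2],f)
    if f[2]>15: break
manip.move_straight(p+.2*ez,feed=.25)
manip.set_gripper(.088)
print(manip.read_state()['time_s'])
im,d=save('scene','scene4')
rr,cc=np.mgrid[0:420,0:560]; W=world('scene',d,rr,cc)
hsv=cv2.cvtColor(im,cv2.COLOR_RGB2HSV).astype(int)
m=(np.hypot(W[...,0]-.4,W[...,1]+.27)<.1)&((hsv[...,0]<8)|(hsv[...,0]>172))&(hsv[...,1]>150)&(W[...,2]>.04)
P=W[m]; t=(P-hinge)@ex; k=np.polyfit(t,P[:,2],1); print(len(P),P[:,2].mean(),np.arctan(-k[0]))
E
```

```text
0.014 0.09460961274126384 [-0.0702 -1.5698  0.096 ]
0.012 0.09267165702693503 [ 0.6763 -0.6727  0.4264]
0.01 0.0905803330038031 [ 0.4347 -1.295   0.3042]
0.008 0.08931282618003251 [-2.3576  0.5047  8.5267]
0.006 0.0888041538256333 [-5.4204  4.6279 26.7844]
18.7917
240 0.10562949352676645 0.1932490414972086
```

```bash
python3 - <<'E'
import cv2,numpy as np
a=[cv2.resize(cv2.imread(f'pics/scene{i}.png')[70:190,310:440],None,fx=3,fy=3) for i in(3,4)]
cv2.imwrite('pics/c4.png',np.hstack(a))
E
```

```text
(no output)
```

View pics/c4.png

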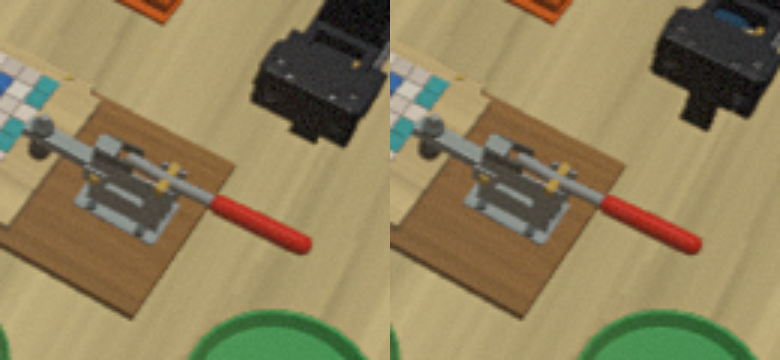

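Both pictures show the same locked pose: handle nearly level (right end at crop 305,245) and foot on the board. Fingertip contact at z = 0.0895 also agrees with 1.27 rad. Next I'll work out a safe transfer path to the bottle, fitting a small FK model for it.

```bash
cat >> h.py <<'E'
from scipy.spatial.transform import Rotation as Ro
def fk(j,k):
    r0,z0,L2,L3,ox,Lt=k; j=np.asarray(j,float)
    A=Ro.from_euler('z',j[0],degrees=True); B=A*Ro.from_euler('y',j[1],degrees=True); C=A*Ro.from_euler('y',j[1]+j[2],degrees=True)
    F=C*Ro.from_euler('ZYZ',j[3:],degrees=True)
    w=A.apply([r0,0,z0])+B.apply([0,0,L2])+C.apply([ox,0,L3]); return w+F.apply([0,0,Lt]),F.as_matrix(),w
E
cat > plan.py <<'E'
from h import *
from scipy.optimize import least_squares
B=np.array([.554,.202,.074]); h=ex; t=np.deg2rad(20); z=h*np.cos(t)-ez*np.sin(t); R=rot(z,ey)
S=[]
for P,RR in [(np.array([x,y,zz]),rot(-ez,ey)) for x in(.35,.45,.6) for y in(-.2,.1) for zz in(.1,.3)]+[(B+a*h+.019*z,R) for a in(0,-.05,-.1)]:
    q=IK(P,RR)
    if q is not None:S.append((q,P))
k=least_squares(lambda k:np.concatenate([fk(q,k)[0]-P for q,P in S]),[0,.35,.45,.5,0,.3])
print('k',k.x,'res',np.abs(k.fun).max()); np.save('k.npy',k.x)
for back in(.08,.1,.12):
    for up in(0,.05,.1,.15,.2,.25):
        q=IK(B-back*h+up*ez+.019*z,R); print(back,up,None if q is None else np.round(q,1))
st=manip.read_state(); print(np.round(st['joints'],1),st['tcp_pos'],fk(st['joints'],k.x)[0])
E
python3 plan.py
```

```text
k [ 0.069  -0.0177  0.5605  0.2725  0.0987  0.1417] res 0.11818371828628325
0.08 0 [ 20.8  44.3 128.  206.4  63.   86.4]
0.08 0.05 [ 20.8  35.3 126.8 209.3  54.   80.8]
0.08 0.1 [ 20.8  26.7 124.5 214.3  44.7  73.2]
0.08 0.15 [ 20.8  18.9 121.2 222.4  36.   62.6]
0.08 0.2 [ 20.8  12.3 117.1 235.2  28.8  47.4]
0.08 0.25 [ 20.8   6.8 112.3 253.8  24.4  26.7]
0.1 0 [ 22.4  44.8 130.4 207.4  65.7  87.6]
0.1 0.05 [ 22.4  35.3 129.1 210.3  56.2  81.7]
0.1 0.1 [ 22.4  26.2 126.7 215.3  46.5  73.7]
0.1 0.15 [ 22.4  18.  123.2 223.6  37.5  62.6]
0.1 0.2 [ 22.4  11.  118.9 236.5  30.2  47.1]
0.1 0.25 [ 22.4   5.4 114.  254.8  25.8  26.5]
0.12 0 [ 24.1  45.4 132.7 208.6  68.3  89. ]
0.12 0.05 [ 24.1  35.4 131.3 211.5  58.5  82.6]
0.12 0.1 [ 24.1  25.7 128.8 216.6  48.3  74.1]
0.12 0.15 [ 24.1  17.1 125.1 225.   39.   62.5]
0.12 0.2 [ 24.1   9.8 120.7 238.   31.7  46.7]
0.12 0.25 [ 24.1   4.  115.6 256.   27.3  26.2]
[-48.3  12.7  80.6   0.   86.7  45.8] [ 0.3955 -0.2674  0.2807] [ 0.3052 -0.3428  0.2728]
```

```bash
python3 - <<'E'
from h import *
B=np.array([.554,.202,.074]); h=ex; t=np.deg2rad(20); z=h*np.cos(t)-ez*np.sin(t); R=rot(z,ey)
manip.movej([-40,-10,85,0,60,46])
s=lambda:print(np.round(manip.read_state()['time_s'],1),np.round(manip.read_state()['tcp_pos'],3))
s()
manip.movej([-10,-10,90,110,50,50]); s()
manip.movej([24,0,115,225,37,62]); s()
manip.movep(B-.12*h+.15*ez+.019*z,R); s()
manip.move_straight(B-.12*h+.0*ez+.019*z,feed=.15); s()
print(np.round(manip.read_state()['joints'],1),manip.read_state()['force'])
save('scene','scene5'); save('top','top5')
E
```

```text
19.7 [ 0.42  -0.199  0.472]
21.3 [0.463 0.22  0.71 ]
23.1 [0.453 0.213 0.438]
24.0 [0.453 0.21  0.219]
25.1 [0.452 0.21  0.068]
[ 24.2  45.3 132.7 208.6  68.3  89. ] [ 0.2622 -0.6141 -0.0834]
```

View pics/top5.png

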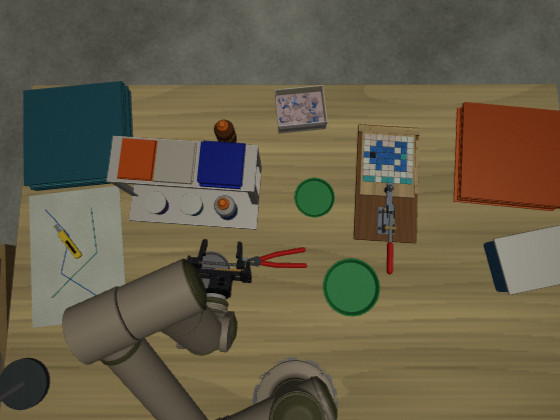

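View pics/scene5.png

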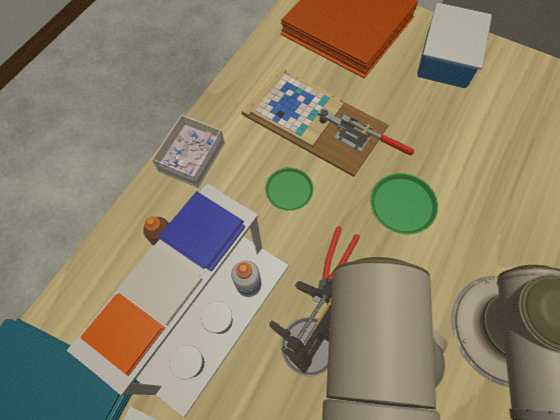

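The top view shows the open fingers, at (245,205) and (250,240), straddling the bottle's line, with the nippers and tubs untouched. I'll drive in and grasp.

```bash
python3 - <<'E'
from h import *
B=np.array([.554,.202,.074]); h=ex; t=np.deg2rad(20); z=h*np.cos(t)-ez*np.sin(t)
s=lambda:(lambda q:print(np.round(q['time_s'],1),np.round(q['tcp_pos'],3),'F',np.round(q['force'],1),round(q['opening'],4),round(q['gripper_force'],1)))(manip.read_state())
manip.move_straight(B-.03*h+.019*z,feed=.12); s()
manip.move_straight(B-.003*h+.019*z,feed=.06); s()
manip.set_gripper(0,force=40); s()
if manip.read_state()['opening']>.045:
    manip.move_straight(B-.003*h+.012*ez+.019*z,feed=.06); s()
    manip.move_straight(B-.12*h+.014*ez+.019*z,feed=.12); s()
    manip.move_straight(B-.12*h+.13*ez+.019*z,feed=.15); s()
print(np.round(manip.read_state()['joints'],1))
E
```

```text
26.1 [0.541 0.203 0.067] F [-0.2  0.4  0.5] 0.0879 0.0
26.7 [0.569 0.201 0.067] F [ 0.6  1.2 -0.5] 0.0876 0.0
27.2 [0.569 0.201 0.067] F [ 0.   1.6 -0.5] 0.0587 40.0
27.6 [0.569 0.201 0.08 ] F [-0.2  0.6 -3.9] 0.0586 40.0
28.7 [0.453 0.209 0.082] F [ 0.3  0.2 -3.8] 0.0584 40.0
29.6 [0.452 0.209 0.197] F [-0.5  0.5 -4.2] 0.0584 40.0
[ 24.1  20.5 126.7 221.2  42.6  67.7]
```

```bash
python3 - <<'E'
from h import *
s=lambda:(lambda q:print(np.round(q['time_s'],1),np.round(q['tcp_pos'],3),'F',np.round(q['force'],1),round(q['opening'],4),round(q['gripper_force'],1)))(manip.read_state())
j=np.array(manip.read_state()['joints']); f=j.copy(); f[5]-=178; f[4]+=8
manip.movej(f); s(); save('scene','flip'); manip.wait(1.4); s(); save('top','flip_t')
manip.movej(j); s()
t=np.deg2rad(20); z=ex*np.cos(t)-ez*np.sin(t); R=rot(z,ey)
S=np.array([.596,-.0624,.066])-.003*ex
for P in(S-.14*ex+.09*ez,):
    print(IK(P+.019*z,R)); manip.movep(P+.019*z,R); s()
manip.move_straight(S+.06*ez+.019*z,feed=.15); s()
save('scene','hover'); save('top','hover_t')
E
python3 - <<'E'
import cv2,numpy as np
a=cv2.imread('pics/flip.png')[180:400,180:400]; b=cv2.imread('pics/hover.png')[90:310,180:400]
cv2.imwrite('pics/c6.png',cv2.resize(np.hstack([a,b]),(800,400)))
E
```

```text
32.3 [0.46  0.195 0.228] F [-0.8 -0.1 -3.7] 0.0585 40.0
33.7 [0.46  0.195 0.228] F [-0.2 -0.4 -4.1] 0.0592 40.0
36.4 [0.452 0.209 0.197] F [-0.3 -0.8 -3.3] 0.0589 40.0
NoneTraceback (most recent call last):
  File "<stdin>", line 9, in <module>
rig.Unreachable: the arm cannot take that pose within its joint ranges
[ WARN:0@0.039] global loadsave.cpp:275 findDecoder imread_('pics/hover.png'): can't open/read file: check file path/integrity
Traceback (most recent call last):
TypeError: 'NoneType' object is not subscriptable
```

```bash
python3 - <<'E'
from h import *
s=lambda:(lambda q:print(np.round(q['time_s'],1),np.round(q['tcp_pos'],3),'F',np.round(q['force'],1),round(q['opening'],4),round(q['gripper_force'],1)))(manip.read_state())
t=np.deg2rad(20); z=ex*np.cos(t)-ez*np.sin(t); R=rot(z,ey)
S=np.array([.596,-.0624,.066])-.003*ex
for b in(.1,.08,.06,.04):
    P=S-b*ex+.09*ez+.019*z; q=IK(P,R); print(b,q)
    if q is not None and IK(S+.05*ez+.019*z,R) is not None:
        manip.movep(P,R); s(); break
manip.move_straight(S+.06*ez+.019*z,feed=.15); s()
save('scene','hover'); save('top','hover_t')
a=cv2.imread('pics/flip.png')[180:400,180:400]; b=cv2.imread('pics/hover.png')[90:310,180:400]
cv2.imwrite('pics/c6.png',cv2.resize(np.hstack([a,b]),(800,400)))
for c in('scene','top'):
    for n in('bottle','bottle_mid'):print(c,n,[(np.round(x['position'],1),round(x['p'],2)) for x in imaging.mark_of(c,n)])
E
```

```text
0.1 [-32.9324  28.8365 135.6597 147.2054  56.6519  98.8629]
37.6 [ 0.511 -0.056  0.15 ] F [-0.3  0.  -3.8] 0.0589 40.0
38.4 [ 0.61  -0.063  0.119] F [-0.7 -0.3 -4.1] 0.0591 40.0
scene bottle [(array([245.3, 164.8]), 0.63)]
scene bottle_mid [(array([234.3, 157.6]), 0.68), (array([167.5, 289.4]), 0.58)]
top bottle [(array([139.3, 228.3]), 0.87), (array([191.4, 312.7]), 0.57)]
top bottle_mid [(array([130.1, 226.5]), 0.81), (array([187.5, 319.5]), 0.68)]
```

View pics/c6.png

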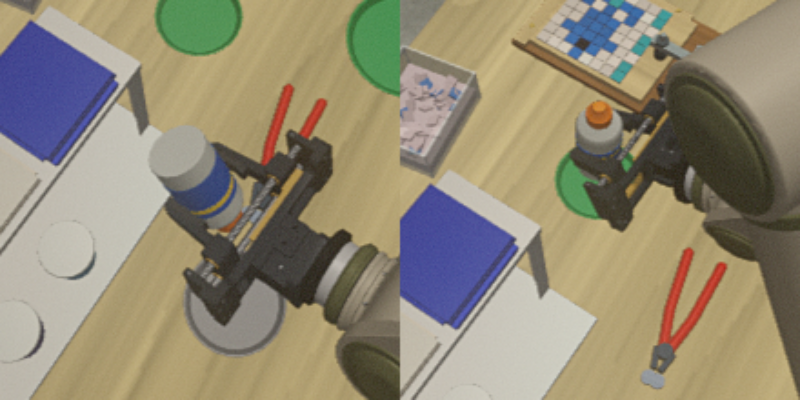

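The left crop shows the bottle foot-up at (185,150) in the fingers. The right crop shows it upright again above the saucer, cap at (600,110). I'll check its tilt and offset before lowering it.

```bash
cat > tilt.py <<'E'
from h import *
from scipy.optimize import least_squares
def bottle(x0,y0,zf):
    out=[]
    for cam in('scene','top'):
        im,d=imaging.camera(cam); rr,cc=np.mgrid[0:420,0:560]; W=world(cam,d,rr,cc)
        hsv=cv2.cvtColor(im,cv2.COLOR_RGB2HSV).astype(int); H,S,V=[hsv[...,i] for i in range(3)]
        n=(d>0)&(np.hypot(W[...,0]-x0,W[...,1]-y0)<.06)
        cap=W[n&(H<16)&(S>120)&(W[...,2]>zf+.09)]
        wh=W[n&(V>100)&((S<60)|((H>95)&(H<130)))&(W[...,2]>zf+.02)&(W[...,2]<zf+.088)]
        print(cam,len(cap),len(wh),'captop',np.percentile(cap[:,2],97))
        out+=[(cap[cap[:,2]<zf+.132],.0165),(wh,.03)]
    def f(p):
        r=[]
        for P,R in out:
            dz=P[:,2]-(zf+.062)
            r.append(np.hypot(P[:,0]-p[0]-p[2]*dz,P[:,1]-p[1]-p[3]*dz)-R)
        return np.concatenate(r)
    s=least_squares(f,[x0,y0,0,0],loss='soft_l1',f_scale=.002)
    print('mid xy',s.x[:2],'slope',s.x[2:],'rms',np.sqrt(np.mean(s.fun**2)),'n',len(s.fun))
    return s.x
if __name__=='__main__': bottle(.596,-.062,.064)
E
python3 tilt.py
```

```text
scene 162 51 captop 0.20368918003049863
top 118 0 captop 0.20674079093667128
mid xy [ 0.5936 -0.0631] slope [ 0.0476 -0.0051] rms 0.003768112067687605 n 237
```

```bash
python3 - <<'E'
from h import *
from tilt import bottle
t=np.deg2rad(20); z=ex*np.cos(t)-ez*np.sin(t)
S=np.array([.596,-.0624,.066])-.001*ex
manip.move_straight(S+.008*ez+.019*z,feed=.06)
f0=manip.read_state()['force'][2]
for k in np.arange(.006,-.006,-.001):
    manip.move_straight(S+k*ez+.019*z,feed=.03); st=manip.read_state(); f=st['force'][2]-f0
    print(round(k,4),round(f,2))
    if f>3: break
manip.set_gripper(.066,force=10)
manip.set_gripper(.086); p=np.array(manip.read_state()['tcp_pos'])
manip.move_straight(p-.1*ex+.01*ez,feed=.08)
st=manip.read_state(); print(st['time_s'],st['force'],st['opening'])
manip.move_straight(np.array(st['tcp_pos'])+[0,0,.1],feed=.2)
print(bottle(.596,-.0624,.004)); save('scene','end')
a=cv2.imread('pics/end.png')[60:340,180:460]; cv2.imwrite('pics/c7.png',cv2.resize(a,(600,600)))
for n in('nippers','tub_aqua','tub_violet'): print(n,[x['position'] for x in imaging.mark_of('scene',n)][:1])
E
```

```text
0.006 -0.32
0.005 -0.82
0.004 -0.39
0.003 -0.27
0.002 0.52
0.001 -0.39
0.0 0.3
-0.001 8.36
44.0667 [ 0.5394 -0.2226  0.1542] 0.08583025668088483
scene 128 71 captop 0.1427470864214463
top 110 0 captop 0.145616112365507
mid xy [ 0.5976 -0.0621] slope [ 0.0188 -0.0274] rms 0.002472499126359997 n 225
[ 0.5976 -0.0621  0.0188 -0.0274]
nippers [[269.7, 331.3]]
tub_aqua [[322.6, 221.2]]
tub_violet [[364.4, 187.7]]
```

View pics/c7.png

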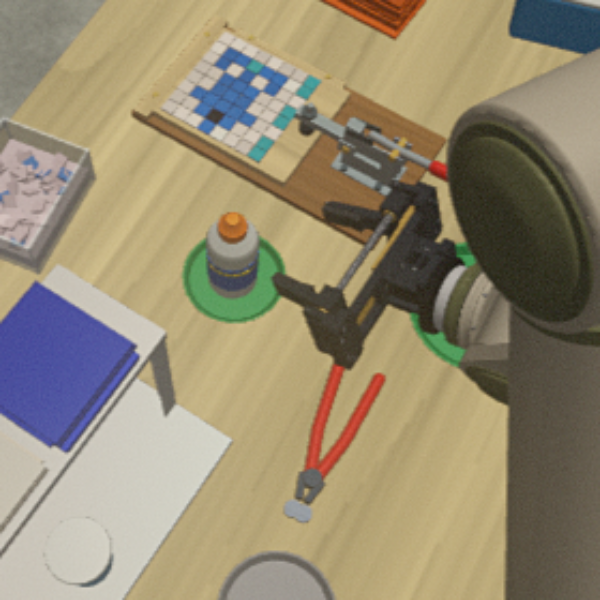

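The picture shows the bottle standing upright in the saucer at (233,275). The clamp is still locked with its foot on the board margin at (305,120), the nippers haven't moved and the robot is clear. Handing in.

```bash
python3 -c "
from h import *
manip.wait(.3); print(sign_off())"
```

```text
the job is handed in; nothing more can be done
None
```

I handed the job in, but no verdict came back: by camera and force checks the clamp is locked, the bottle was turned over for about 1.4 s and stands upright in the small green saucer, and nothing else appears to have moved.

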